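Pack the boot-repair caddy

ROBOT

A 6-joint arm with a two-finger parallel gripper is mounted at the origin on the work surface. World frame = base frame: x ahead of the robot, y to its left, z up, the work surface at z = 0. Lengths are in mm, angles in degrees, forces in N, time in s.
With the tool pointing down it reaches from about 300 to 850 mm from the base axis. Payload 4.2 kg.
Tool frame: the origin (TCP) lies at the very end of the fingers, on their centre line; the grasp point (between the pads) lies 19 mm behind it (env.tcp_to_grasp is the distance from the TCP to the grasp point, in mm); z points along the fingers, y is the line along which they close (so a half turn about z gives the same grasp; the last joint's range is limited). The gripper opens to 91 mm and grips with 3 to 60 N. Pads are 32 mm wide; open, the fingers measure 118 mm over their backs; the gripper's body (76 mm by 178 mm) begins 60 mm behind the grasp point.
Start: joints at [-68.526, 18.312, 89.639, -0, 72.044, -1.146], TCP at [221.164, -530.785, 188.176] pointing down, gripper open.
Joint ranges: [-177.97, 177.97], [-48.28, 115.42], [12.27, 149.76], [-77.06, 257.06], [2.81, 150.46], [-146.56, 146.56]. Speed limits (degrees/s): [147.25, 147.25, 180, 180, 180, 180].

INTERFACE

Orientations are given as [roll, pitch, yaw] about the fixed x, y, z axes, in that order (R = Rz(yaw) Ry(pitch) Rx(roll)).
In Python, from workcell import env gives the robot as it stands.
- The arm moves only by the tool move_arm, never from a script. Its argument "plan" is a list of rows, each a list of 3 entries, a list of its own where there are three numbers: the shift along the world's x, y, z in cm, then the turn about the world's z in degrees, then the closure, from 0 (fully open) to 1 (shut). In form: [[[x, y, z], turn, claw], ...]. A call has 1 to 5 rows; each row shifts and turns the commanded pose from where the row before left it; what a row does not reach is not made up. A row lasts 1/10 s, in which the tool goes at most 50 mm and 8.59 degrees, less where a joint would pass 70% of its speed; a pose out of reach is approached as far as the arm can. A call is refused whole if a number of a shift passes 5 or a number of a turn 8.59, either way. A call with a gripper value outside its range is refused whole. The fingers move at their own pace and stop on an object; "squeeze" is the grip in N (left out, the last holds). Time passes only in rows, so rows that do not move let the fingers close. It gives the time, the measured TCP pose, the force, the opening and the grip force at its end, in the units of the state.
- env.state(): the state, without advancing time (a new reading comes with each control period).
- env.grab_frame(name): name is "scene" or "top"; returns a dict with "frame" (480x640x3 uint8, red, green, blue), "z_map" (480x640 float32, mm along the optical axis (not along the pixel's ray), 0 where there is no reading), "fovy" (degrees; the focal length in pixels is half the picture's height over the tangent of half this angle, whatever the lens; pixels are square), "cx", "cy" (the principal point, pixels), "position" and "orientation" of the camera in the world. Camera axes: x right, y down, z forward; pixel columns grow to the right and rows downward; lengths in mm; the calibration is good to about 2 mm. A picture is of the moment at which its call begins.
- env.job_done(): hands the job in; it is judged then, once.
Trained networks look in a picture, given as the dict that the camera call returned (one of the last four; its "shot" number tells which), for a name from the list of things; names that differ only in an ending like _2 or _b are one class to them, and where a whole thing is asked for, a point or a joint stands for the part that bears it (a point fixed in the world has none). Each returns a list of dicts, best first, with "score" (0 to 1); they miss things now and then, are a little off and sometimes report something else, mostly with a low value. They report only what shows in the picture. A call takes as long as a camera call. They do not tell look-alikes from the thing itself.
- env.search_frame(picture, label): "point" ([column, row] in pixels, amid what is visible of it).
- env.landmark_of(picture, label): "point" ([column, row] in pixels: a listed point, or the origin of a listed thing).
The state is a dict: "time_s": time; "qpos": joint angles; "qvel": joint speeds; "effort": joint torques, N m; "ee_pos": TCP position; "ee_rot": TCP orientation; "force": force on the tool from outside, world axes, zero at the start; "torque": the same for the moment, N m; "gripper_width": finger opening in mm; "gripper_force": force on a finger pad.
Only numpy, scipy, OpenCV 4.12 (cv2) and the standard library are available. Lean on these libraries where they do the work, as an engineer would, in place of code of your own. Each camera call takes 0.05 s, during which the arm holds its last target. There are 200 camera calls.

TASK

Pack the wooden caddy for the next boot repair: stand the slim thread spool in the small round cup and the glue jar in the large round cup, and lay the large heel block in the square bin and the wax bar in the narrow bin, each upright and flat on the floor of its bin. Keep the glue jar upright all the way, and leave the squat spool and the small heel block where they are.

Things in the scene. Friction and masses are not known exactly. Their poses are not given: they have to be found in the camera images.
- slim_spool: the tall, slim spool of cream thread with wooden end discs, standing upright: 40 mm diameter, 70 mm tall, about 60 g. It belongs in the small round cup. Origin: centre of its underside; z up along its axis.
- glue_jar: amber glass jar with a dark steel lid, standing upright: 58 mm diameter, 75 mm tall, about 200 g. It belongs in the large round cup. Origin: centre of its underside; z up along its axis.
- large_heel: the larger of two boot heel blocks of stacked brown leather layers, D-shaped from above: 54 mm long (x) with the straight edge at +x and the rounded end at -x, 50 mm wide between its flat parallel sides (y), 36 mm tall, about 90 g. It belongs in the square bin. Origin: centre of its underside; z up.
- wax_bar: plain rectangular bar of yellowish beeswax (hard): 66 mm long (x), 34 mm wide (y), 34 mm tall, about 70 g. It belongs in the narrow bin. Origin: centre of its underside; z up. (The thin grey bar, 18 mm tall, is a whetstone and no part of the job.)
- squat_spool: look-alike, to be left: a short, wide spool of the same thread, 62 mm diameter, 40 mm tall. Origin: centre of its underside; z up along its axis.
- small_heel: look-alike, to be left: the smaller D-shaped heel block of the same stacked leather, 40 mm long (x), 34 mm wide (y), 36 mm tall. Origin: centre of its underside; z up.
- small_cup: small round grey plastic cup, open at the top: outside 66 mm, inside 58 mm diameter, 24 mm tall. Fixed in the caddy, sides parallel to it. Origin: centre of its underside, 8 mm above the table; inner floor 4 mm above the origin; z up. The caddy: fixed plywood tray, 216 mm square, rim 20 mm high, its four bins 2 x 2 at 100 mm spacing in any arrangement.
- large_cup: large round grey plastic cup, open at the top: outside 90 mm, inside 82 mm diameter, 24 mm tall. Fixed in the caddy, sides parallel to it. Origin: centre of its underside, 8 mm above the table; inner floor 4 mm above the origin; z up.
- square_bin: square grey plastic bin, open at the top: outside 82 x 82 mm, inside 74 x 74 mm, 16 mm tall. Fixed in the caddy, sides parallel to it. Origin: centre of its underside, 8 mm above the table; inner floor 4 mm above the origin; z up.
- narrow_bin: narrow rectangular grey plastic bin, open at the top: outside 92 mm (x) by 58 mm (y), inside 84 x 50 mm, 16 mm tall. Fixed in the caddy, sides parallel to it. Origin: centre of its underside, 8 mm above the table; inner floor 4 mm above the origin; z up.
There are look-alikes about, which are no part of the job. Leave any purple or red look-alike of the large_heel alone. Leave any turquoise look-alike of the slim_spool alone.

How it is judged (in metres and radians):
At the end, for the whole second after the job is handed in: Each of the four things in its own bin: within 16 mm of the bin's centre, underside on the bin's floor (under 8 mm above the bin's underside), upright within 0.12 rad, at rest. Squat spool and small heel block upright, within 30 mm of their starts (horizontal distance between slim_spool and small_cup below 0.016 m and z of slim_spool in the frame of small_cup between 0 and 0.008 m and angle between each of slim_spool, glue_jar, large_heel, wax_bar, squat_spool, small_heel's own z axis and vertical below 0.12 rad and linear speed of each of slim_spool, glue_jar, large_heel, wax_bar below 0.02 m/s and horizontal distance between glue_jar and large_cup below 0.016 m and z of glue_jar in the frame of large_cup between 0 and 0.008 m and horizontal distance between large_heel and square_bin below 0.016 m and z of large_heel in the frame of square_bin between 0 and 0.008 m and horizontal distance between wax_bar and narrow_bin below 0.016 m and z of wax_bar in the frame of narrow_bin between 0 and 0.008 m and distance of each of squat_spool, small_heel from where it was at the start of the episode below 0.03 m); the robot touches nothing.
It fails at once if the glue jar is tipped by more than 0.5 rad (angle between glue_jar's own z axis and vertical above 0.5 rad).
It fails at once if the squat spool is moved by more than 30 mm (distance of squat_spool from where it was at the start of the episode above 0.03 m).
It fails at once if the small heel block is moved by more than 30 mm (distance of small_heel from where it was at the start of the episode above 0.03 m).
It also fails if it takes over 99 s, if anything falls off the work surface, if the arm or the gripper's body presses on something with over 40 N, if the wrist force passes 120 N, or if a joint passes its speed limit or range.

## Working session

There is one attempt and no reset: what is moved stays moved. The work goes in short steps, Python scripts to look and compute and a tool call to move; the robot and the scene stay as the last step left them, time stands still between calls to the robot, and variables do not carry over. Pictures are saved under pics/ and viewed, at most 14 in all, crops included, and the job is handed in when it is done.

Besides the shell and the picture viewer there is one more tool, called after "Emit:" as name(argument=value, ...) on one line, values as JSON. move_arm: Moves the arm, as the interface text tells. Its arguments: {"type":"object","properties":{"plan":{"type":"array","items":{"type":"array"}},"squeeze":{"type":"number"}},"required":["plan"]}

```bash
mkdir -p pics; cat > h.py <<'E'
import numpy as np, cv2
from scipy.spatial.transform import Rotation as R
from workcell import env
def cam(p):
    f=240/np.tan(np.radians(p['fovy'])/2); o=np.array(p['orientation'],float)
    M=R.from_euler('xyz',o,degrees=True).as_matrix() if o.shape==(3,) else (o if o.shape==(3,3) else None)
    return f,M,np.array(p['position'],float)
def cloud(p):
    f,M,t=cam(p); z=p['z_map'].astype(float); v,u=np.mgrid[:480,:640]
    c=np.stack([(u-p['cx'])*z/f,(v-p['cy'])*z/f,z],-1)
    w=c@M.T+t; w[z==0]=np.nan; return w
def save(p,n): cv2.imwrite('pics/'+n,p['frame'][...,::-1])
E
python3 - <<'E'
from h import *
for n in('top','scene'):
    p=env.grab_frame(n); save(p,n+'0.png'); print(n,p['fovy'],p['position'],p['orientation'],p['cx'],p['cy'])
    w=cloud(p); print(w[240,320],w[400,320],np.nanmedian(w[...,2]))
    np.savez(n+'0.npz',w=w,f=p['frame'])
    for l in ['slim_spool','glue_jar','large_heel','wax_bar','squat_spool','small_heel','small_cup','large_cup','square_bin','narrow_bin']:
        print(l,[(np.round(d['point']).tolist(),round(d['score'],2),np.round(w[int(d['point'][1]),int(d['point'][0])]).tolist()) for d in env.search_frame(p,l)[:3]])
print(env.state(), env.tcp_to_grasp)
E
```

```text
top 45.79779525600834 [ 341.08124791   38.27959305 1210.65707494] [-172.19951501    1.38975348  -90.22459671] 316.90793158396957 244.7368780875054
[515.88902645  60.11808051   9.97459457] [182.49694248  61.80609156   2.82792693] 2.3269117108054616
slim_spool [([171.0, 222.0], 0.97, [546.0, 364.0, 73.0]), ([122.0, 208.0], 0.57, [576.0, 466.0, 74.0])]
glue_jar [([527.0, 282.0], 0.61, [421.0, -348.0, 78.0])]
large_heel [([170.0, 180.0], 0.93, [643.0, 380.0, 39.0]), ([146.0, 320.0], 0.69, [348.0, 422.0, 36.0]), ([224.0, 247.0], 0.61, [501.0, 261.0, 36.0])]
wax_bar [([171.0, 283.0], 0.62, [426.0, 372.0, 36.0])]
squat_spool [([228.0, 304.0], 0.92, [382.0, 252.0, 39.0])]
small_heel [([471.0, 303.0], 0.94, [380.0, -248.0, 37.0]), ([171.0, 224.0], 0.73, [543.0, 366.0, 70.0])]
small_cup [([323.0, 236.0], 0.71, [524.0, 54.0, 15.0]), ([172.0, 279.0], 0.4, [432.0, 370.0, 37.0])]
large_cup [([378.0, 200.0], 0.61, [601.0, -63.0, 14.0])]
square_bin [([366.0, 245.0], 0.76, [506.0, -37.0, 17.0])]
narrow_bin [([333.0, 189.0], 0.63, [628.0, 32.0, 14.0])]
scene 45.15814509708212 [1490.67703746  557.92914
[... 796 characters left out ...]
, [612.0, 26.0, 8.0])]
{'time_s': 1.1, 'qpos': array([-6.85266980e+01,  1.83114070e+01,  8.96421741e+01,  2.30474009e-04,
        7.20450779e+01, -1.14542908e+00]), 'qvel': array([-0.08831127,  0.02235578,  0.09821341,  0.02677592, -0.03514862,
        0.01585669]), 'effort': array([ 1.75216603e-03, -4.12355590e+01, -2.32232022e+01,  7.29222153e-02,
        3.77367740e-02,  2.88376981e-06]), 'ee_pos': array([ 221.14365435, -530.75519366,  188.15932513]), 'ee_rot': array([ 1.79998655e+02, -1.92399901e-04,  2.26186600e+01]), 'force': array([0.51597625, 1.21304106, 0.13331663]), 'torque': array([0.02345202, 0.01142642, 0.05184878]), 'gripper_force': 0.0, 'gripper_width': 91.32136182785672} 18.8
```

View pics/top0.png

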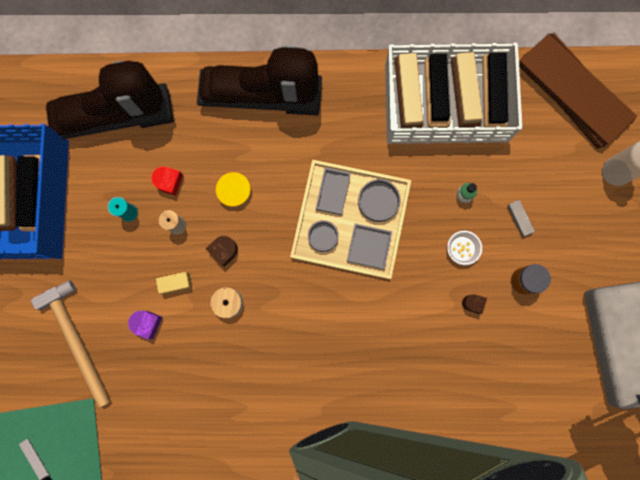

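View pics/scene0.png

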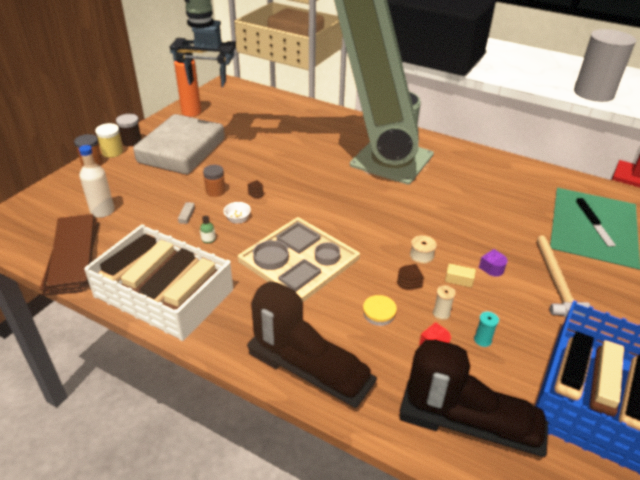

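Top view: the large heel candidates are brown (222,250), red (167,180) and purple (145,325). Brown fits, since it is stacked leather and bigger than the small brown one at (475,303). The slim spool is cream (171,222), not turquoise (122,208). The wax bar is (172,283), the jar is (534,279) and the whetstone is the grey bar at (521,218). I'll confirm with a crop and measure from both views.

```bash
python3 - <<'E'
from h import *
T=np.load('top0.npz'); S=np.load('scene0.npz')
seeds=dict(slim=(546,362,70),jar=(425,-360,75),heel=(496,261,36),wax=(425,368,34),squat=(385,254,40),sheel=(380,-254,36))
for n,(x,y,h) in seeds.items():
    for cn,D in(('top',T),('scene',S)):
        w=D['w'].reshape(-1,3); d=np.hypot(w[:,0]-x,w[:,1]-y)
        ring=w[(d>60)&(d<110)]; zt=np.nanmedian(ring[ring[:,2]<12][:,2])
        q=w[(d<48)&(w[:,2]>h-10+zt)&(w[:,2]<h+12)]
        if len(q)<5: print(n,cn,len(q)); continue
        zz=np.median(q[:,2]); q=q[abs(q[:,2]-zz)<5]
        r=cv2.minAreaRect(q[:,:2].astype(np.float32)); c=cv2.minEnclosingCircle(q[:,:2].astype(np.float32))
        print(n,cn,len(q),'z',round(zz,1),'table',round(zt,1),'mean',q.mean(0)[:2].round(),'rect',[np.round(a,0) for a in r],'circ',np.round(c[0]),round(c[1]))
# caddy
for cn,D in(('top',T),('scene',S)):
    w=D['w'].reshape(-1,3); q=w[(np.hypot(w[:,0]-555,w[:,1]+3)<180)&(w[:,2]>17)&(w[:,2]<32)]
    q=q[np.abs(q[:,0]-555)+np.abs(q[:,1])<230]
    r=cv2.minAreaRect(q[:,:2].astype(np.float32)); print('caddy',cn,len(q),np.median(q[:,2]),r)
f=T['f'][...,::-1]; s=S['f'][...,::-1]
a=cv2.resize(f[150:350,100:260],None,fx=2.4,fy=2.4,interpolation=2)
b=cv2.resize(f[150:350,440:560],None,fx=2.4,fy=2.4,interpolation=2)
cv2.imwrite('pics/c1.png',np.hstack([a,b]))
cv2.imwrite('pics/c2.png',cv2.resize(f[150:290,280:420],None,fx=4,fy=4,interpolation=2))
E
```

```text
slim top 291 z 71.7 table 1.7 mean [552. 371.] rect [array([552., 371.]), array([40., 39.]), np.float64(73.0)] circ [552. 371.] 20
slim scene 203 z 68.9 table -0.8 mean [553. 370.] rect [array([552., 370.]), array([40., 42.]), np.float64(75.0)] circ [551. 371.] 23
jar top 665 z 76.2 table 1.4 mean [ 427. -367.] rect [array([ 428., -368.]), array([57., 57.]), np.float64(66.0)] circ [ 428. -368.] 30
jar scene 204 z 73.1 table -0.7 mean [ 430. -367.] rect [array([ 428., -368.]), array([62., 56.]), np.float64(25.0)] circ [ 428. -370.] 32
heel top 545 z 37.5 table 1.5 mean [496. 267.] rect [array([497., 265.]), array([51., 53.]), np.float64(43.0)] circ [493. 269.] 32
heel scene 326 z 35.0 table -1.1 mean [498. 266.] rect [array([498., 264.]), array([57., 55.]), np.float64(51.0)] circ [493. 267.] 33
wax top 493 z 34.9 table 1.5 mean [426. 369.] rect [array([426., 370.]), array([34., 67.]), np.float64(12.0)] circ [426. 370.] 36
wax scene 295 z 32.3 table -0.7 mean [429. 368.] rect [array([427., 369.]), array([40., 66.]), np.float64(12.0)] circ [426. 368.] 36
squat top 692 z 41.6 table 1.4 mean [384. 256.] rect [array([384., 255.]), array([61., 60.]), np.float64(14.0)] circ [384. 256.] 31
squat scene 335 z 38.9 table -0.8 mean [386. 255.] rect [array([384., 255.]), array([65., 61.]), np.float64(9.0)] circ [385. 255.] 34
sheel top 302 z 37.4 table 1.4 mean [ 380. -257.] rect [array([ 381., -255.]), array([40., 35.]), np.float64(72.0)] circ [ 380. -258.] 23
sheel scene 106 z 33.9 table -0.6 mean [ 383. -257.] rect [array([ 383., -259.]), array([47., 35.]), np.float64(62.0)] circ [ 382. -260.] 25
caddy top 2362 22.391859820441255 ((561.8048095703125, -4.6878662109375), (216.4656524658203, 217.42100524902344), 77.40203857421875)
caddy scene 1705 21.303541262621707 ((562.1393432617188, -5.8310699462890625), (220.383056640625, 219.26345825195312), 77.11322784423828)
```

View pics/c1.png

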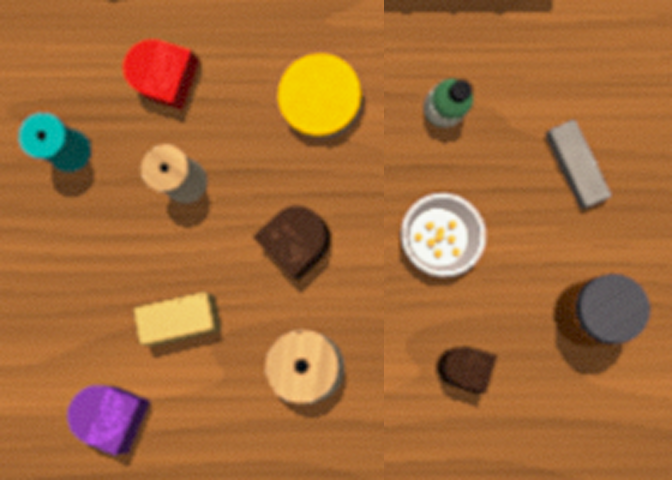

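View pics/c2.png

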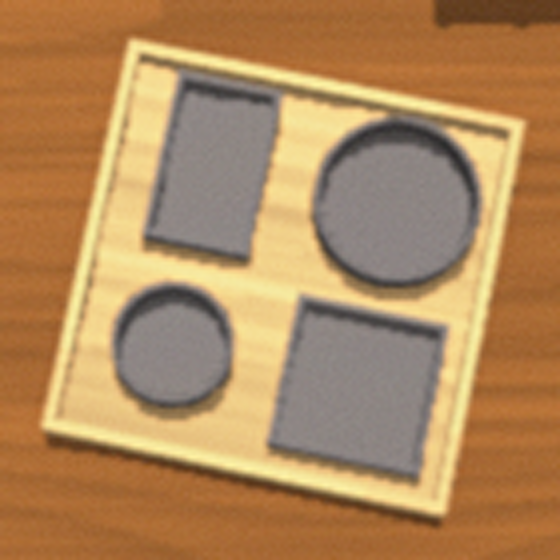

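The crop confirms brown for the heel, cream for the slim spool, yellow for the wax bar and amber/dark lid for the jar. The two views agree on heights: spool about 70, jar 75, heel 36 and wax 34 mm, with the table at about 0.

- **Caddy:** centre (562,-5), turned -12.7°.
- **Bin centres:** narrow (622,33), large cup (600,-65), square (502,-43), small cup (524,55). All four match the detections.

Jar first.

Emit:
move_arm(plan=[[[3.6,2.8,0],0,0],[[3.6,2.8,0],0,0],[[3.6,2.8,0],0,0],[[3.6,2.8,0],0,0],[[3.6,2.8,0],0,0]], squeeze=25)

```text
time_s: 1.6
ee_pos: [402.4, -389.6, 188.3]
ee_rot: [180.0, -0.0, 22.6]
force: [0.0, -0.2, -0.3]
gripper_width: 91.1
gripper_force: 0.0
```

Emit:
move_arm(plan=[[[2.7,2.3,0],0,0],[[0,0,-3],0,0],[[0,0,-3],0,0],[[0,0,-2],0,0],[[0,0,0],0,0]])

```text
time_s: 2.1
ee_pos: [426.5, -366.1, 105.3]
ee_rot: [-179.7, 0.2, 22.6]
force: [0.2, 0.5, -0.3]
gripper_width: 91.3
gripper_force: 0.0
```

Emit:
move_arm(plan=[[[0.1,-0.1,-3],0,0],[[0,0,-3],0,0],[[0,0,-0.3],0,0],[[0,0,0],0,1],[[0,0,0],0,1]])

```text
time_s: 2.6
ee_pos: [430.3, -369.9, 47.1]
ee_rot: [179.8, -0.1, 22.6]
force: [1.0, 0.2, -0.3]
gripper_width: 77.7
gripper_force: 0.0
```

Emit:
move_arm(plan=[[[0,0,0],0,1],[[0,0,0],0,1],[[0,0,0],0,1],[[0,0,0],0,1]])

```text
time_s: 3.0
ee_pos: [429.5, -369.0, 46.1]
ee_rot: [179.9, -0.0, 22.6]
force: [-0.8, -0.1, 4.9]
gripper_width: 56.1
gripper_force: 25.0
```

Emit:
move_arm(plan=[[[0,0,2],0,1],[[0,0,4],0,1],[[0,0,4],0,1],[[0,0,2],0,1],[[1,1.8,0],0,1]])

```text
time_s: 3.5
ee_pos: [440.2, -353.6, 168.7]
ee_rot: [179.6, -0.1, 22.5]
force: [0.5, 0.1, -2.0]
gripper_width: 56.3
gripper_force: 25.0
```

Emit:
move_arm(plan=[[[2,3.6,0],0,1],[[2,3.6,0],0,1],[[2,3.6,0],0,1],[[2,3.6,0],0,1],[[2,3.6,0],0,1]])

```text
time_s: 4.0
ee_pos: [539.3, -169.2, 164.7]
ee_rot: [-180.0, 0.0, 22.6]
force: [0.1, -1.3, -1.5]
gripper_width: 56.3
gripper_force: 25.0
```

Emit:
move_arm(plan=[[[2,3.6,0],0,1],[[2,3.6,0],0,1],[[1.3,2.5,0],0,1],[[0.8,0.8,0],0,1],[[0,0,0],0,1]])

```text
time_s: 4.5
ee_pos: [600.6, -65.0, 164.5]
ee_rot: [180.0, 0.0, 22.7]
force: [-0.6, -1.0, -1.9]
gripper_width: 56.4
gripper_force: 25.0
```

Emit:
move_arm(plan=[[[0,0,-3],0,1],[[0,0,-3],0,1],[[0,0,-2.4],0,1],[[0,0,-1.4],0,1],[[0,0,-0.5],0,1]])

```text
time_s: 5.0
ee_pos: [598.0, -67.4, 60.2]
ee_rot: [-179.9, 0.2, 22.5]
force: [-0.3, -0.3, -1.3]
gripper_width: 56.5
gripper_force: 25.0
```

Emit:
move_arm(plan=[[[0,0,-0.3],0,1],[[0,0,0],0,1]])

```text
time_s: 5.2
ee_pos: [600.3, -66.6, 59.7]
ee_rot: [180.0, -0.0, 22.6]
force: [-0.6, -0.3, -1.3]
gripper_width: 56.4
gripper_force: 25.0
```

Emit:
move_arm(plan=[[[0,0,-0.2],0,1],[[0,0,-0.2],0,1],[[0,0,0],0,1],[[0,0,0],0,1]])

```text
time_s: 5.6
ee_pos: [601.3, -66.0, 58.0]
ee_rot: [179.9, -0.2, 22.6]
force: [-2.2, 0.1, 8.6]
gripper_width: 56.3
gripper_force: 25.0
```

Emit:
move_arm(plan=[[[0,0,0],0,0.18],[[0,0,0],0,0.18],[[0,0,0],0,0.18],[[0,0,0],0,0.18]])

```text
time_s: 6.0
ee_pos: [600.2, -65.8, 55.1]
ee_rot: [180.0, 0.0, 22.6]
force: [1.6, -0.4, 0.2]
gripper_width: 74.8
gripper_force: 0.0
```

Emit:
move_arm(plan=[[[0,0,2],0,0.18],[[0,0,4],0,0.18],[[0,0,4],0,0.18],[[0,0,3],0,0],[[0,0,0],0,0]])

```text
time_s: 6.5
ee_pos: [603.1, -66.1, 190.2]
ee_rot: [179.7, -0.5, 22.6]
force: [0.5, -0.0, -0.4]
gripper_width: 88.0
gripper_force: 0.0
```

Emit:
move_arm(plan=[[[-1,3.3,0],8.5,0],[[-1,3.3,0],8.5,0],[[-1,3.3,0],8.5,0],[[-1,3.3,0],8.5,0],[[-1,3.3,0],8.5,0]])

```text
time_s: 7.0
ee_pos: [549.1, 100.3, 184.0]
ee_rot: [-179.9, 0.1, 65.5]
force: [1.0, -0.4, -0.3]
gripper_width: 91.4
gripper_force: 0.0
```

Emit:
move_arm(plan=[[[-1,3.3,0],8.5,0],[[-1,3.3,0],8.5,0],[[-1,3.3,0],8.5,0],[[-1,3.3,0],8.5,0],[[-1.3,3.4,0],8.5,0]])

```text
time_s: 7.5
ee_pos: [496.4, 266.2, 184.0]
ee_rot: [-179.9, 0.0, 108.0]
force: [0.3, -0.2, 0.0]
gripper_width: 90.9
gripper_force: 0.0
```

Emit:
move_arm(plan=[[[0,0,-3],8.5,0],[[0,0,-3],8.5,0],[[0,0,-3],8.5,0],[[0,0,-2],0,0],[[0,0,0],0,0]])

```text
time_s: 8.0
ee_pos: [494.3, 263.8, 71.3]
ee_rot: [-179.5, -0.1, 133.1]
force: [0.4, 0.5, -0.0]
gripper_width: 91.0
gripper_force: 0.0
```

Emit:
move_arm(plan=[[[0,0,-2.5],0,0],[[0,0,-2.3],0,0],[[0,0,-0.9],0,0],[[0,0,0],0,0],[[0,0,0],0,0]])

```text
time_s: 8.5
ee_pos: [498.0, 265.6, 19.2]
ee_rot: [179.9, 0.0, 133.1]
force: [0.7, 0.2, 0.8]
gripper_width: 91.3
gripper_force: 0.0
```

Emit:
move_arm(plan=[[[0,0,0],0,1],[[0,0,0],0,1],[[0,0,0],0,1],[[0,0,0],0,1],[[0,0,0],0,1]])

```text
time_s: 9.0
ee_pos: [497.2, 265.3, 18.4]
ee_rot: [180.0, 0.0, 133.1]
force: [-0.2, 0.1, -0.3]
gripper_width: 54.4
gripper_force: 0.0
```

Emit:
move_arm(plan=[[[0,0,0],0,1],[[0,0,0],0,1]])

```text
time_s: 9.2
ee_pos: [497.1, 265.2, 18.2]
ee_rot: [180.0, -0.0, 133.1]
force: [-0.9, 0.5, 0.4]
gripper_width: 37.9
gripper_force: 0.0
```

```bash
python3 - <<'E'
from h import *
p=env.grab_frame('top'); q=env.grab_frame('scene')
a=cv2.resize(p['frame'][190:310,150:310,::-1],(640,480),interpolation=2)[:, :400]
b=cv2.resize(q['frame'][210:330,350:510,::-1],(640,480),interpolation=2)[:,120:520]
cv2.imwrite('pics/c3.png',np.hstack([a,b])); s=env.state(); print(s['gripper_width'],s['gripper_force'])
E
```

```text
30.211824478603212 0.0
```

View pics/c3.png

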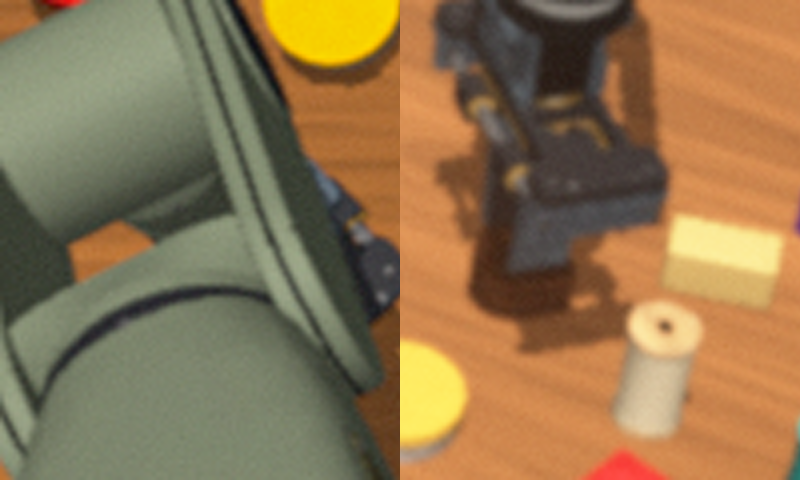

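The jaws closed past 50 mm with no force, so they don't hold the heel. In the crop the brown block is still near scene (411,282). I'll lift clear and look again.

Emit:
move_arm(plan=[[[0,0,1],0,1],[[0,0,3],0,1],[[0,0,4],0,1],[[0,0,4],0,1],[[0,0,3],0,0]])

```text
time_s: 9.8
ee_pos: [497.8, 265.6, 171.7]
ee_rot: [179.8, 0.1, 133.1]
force: [0.3, -0.2, -0.0]
gripper_width: 5.8
gripper_force: 0.0
```

Emit:
move_arm(plan=[[[0,-4,2],0,0],[[0,-4,0],0,0],[[0,-4,0],0,0],[[0,-4,0],0,0],[[0,-4,0],0,0]])

```text
time_s: 10.3
ee_pos: [497.0, 63.8, 189.1]
ee_rot: [179.9, 0.1, 133.1]
force: [0.7, -0.9, -0.4]
gripper_width: 45.8
gripper_force: 0.0
```

```bash
python3 - <<'E'
from h import *
p=env.grab_frame('top'); q=env.grab_frame('scene')
for D in(p,q):
    w=cloud(D).reshape(-1,3); d=np.hypot(w[:,0]-500,w[:,1]-262); s=w[(d<70)&(w[:,2]>28)&(w[:,2]<44)]
    print(len(s),s.mean(0),cv2.minAreaRect(s[:,:2].astype(np.float32)))
a=cv2.resize(p['frame'][190:310,150:310,::-1],(640,480),interpolation=2)[:, :400]
b=cv2.resize(q['frame'][210:330,350:510,::-1],(640,480),interpolation=2)[:,120:520]
cv2.imwrite('pics/c4.png',np.hstack([a,b])); s=env.state(); print(s['ee_pos'],s['gripper_width'],s['gripper_force'])
E
```

```text
570 [495.41604863 265.96066754  37.45979993] ((496.9869384765625, 265.11724853515625), (50.67439270019531, 53.15420913696289), 43.8729133605957)
347 [498.2284046  266.61226964  34.57190734] ((496.9515686035156, 263.7559509277344), (55.8968391418457, 55.83132553100586), 45.22652816772461)
[496.89911705  61.38101078 189.08194017] 54.0977204256672 0.0
```

View pics/c4.png

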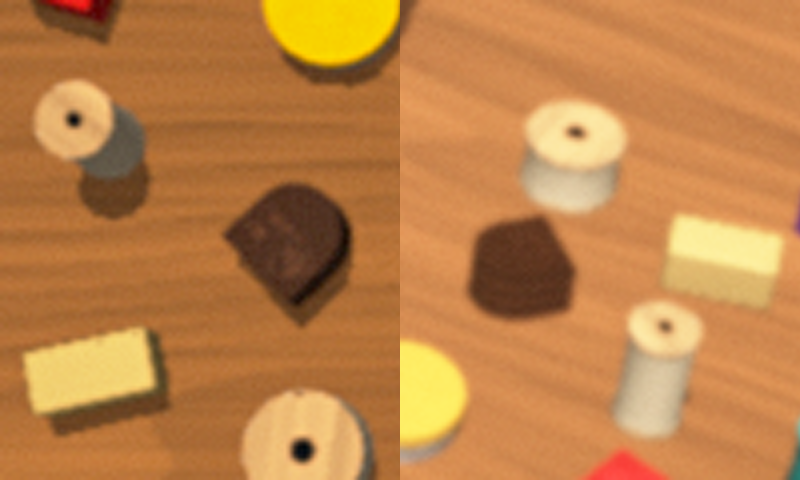

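The heel is unmoved at top-crop (290,240), so the jaws closed above it. I'll check the real fingertip height against the reported TCP using the depth clouds.

```bash
python3 - <<'E'
from h import *
s=env.state(); print(s['ee_pos'],s['gripper_width'])
for n in('scene','top'):
    q=env.grab_frame(n); w=cloud(q).reshape(-1,3); x,y,z=s['ee_pos']
    c=w[(np.hypot(w[:,0]-x,w[:,1]-y)<75)&(w[:,2]>60)]
    print(n,len(c))
    if len(c):
        print(np.histogram(c[:,2],bins=np.arange(100,420,10)))
        for lo in (0,10,20,30):
            l=c[(c[:,2]>c[:,2].min()+lo)&(c[:,2]<c[:,2].min()+lo+10)]; print(l.min(0).round(),l.max(0).round(),len(l))
E
```

```text
[496.89911705  61.38101078 189.08194017] 54.0977204256672
scene 7118
(array([  0,   0,   0,   0,   0,   0,   0,   0,   0,   0,   0,  37,  65,
        66,  65,  55,  26,   4,  30,  24,  72, 134,  96, 355, 147, 113,
       100,  92,  74, 147, 220]), array([100, 110, 120, 130, 140, 150, 160, 170, 180, 190, 200, 210, 220,
       230, 240, 250, 260, 270, 280, 290, 300, 310, 320, 330, 340, 350,
       360, 370, 380, 390, 400, 410]))
[477.  27. 212.] [537.  99. 220.] 37
[485.  29. 220.] [536.  99. 230.] 69
[484.  28. 231.] [542. 100. 240.] 63
[485.  28. 240.] [541. 101. 250.] 64
top 9197
(array([  0,   0,   0,   0,   0,   0,   0,   0,   0,   0,   0,   0,   0,
         0,   0,   0,   0,   0,   0,   0,  17,  87,  20, 500,  44,  20,
        20,  23,  67, 561, 133]), array([100, 110, 120, 130, 140, 150, 160, 170, 180, 190, 200, 210, 220,
       230, 240, 250, 260, 270, 280, 290, 300, 310, 320, 330, 340, 350,
       360, 370, 380, 390, 400, 410]))
[434.  47. 303.] [498. 116. 310.] 21
[435.  47. 311.] [461.  75. 320.] 92
[440.  50. 321.] [448.  67. 322.] 10
[423.  11. 333.] [478.  53. 340.] 511
```

The fingertips are really at about z=211 while the TCP reports 189, so the tool reports about 22 mm low. That explains the miss. From here I'll aim 22 mm lower and watch the force.

Emit:
move_arm(plan=[[[0,4,0],0,0],[[0,4,0],0,0],[[0,4,0],0,0],[[0,4,0],0,0],[[0,4,0],0,0]])

```text
time_s: 11.0
ee_pos: [496.4, 268.5, 188.5]
ee_rot: [180.0, -0.0, 133.2]
force: [1.1, 0.7, -0.7]
gripper_width: 91.4
gripper_force: 0.0
```

Emit:
move_arm(plan=[[[0,0,-4],0,0],[[0,0,-4],0,0],[[0,0,-4],0,0],[[0,0,-3],0,0],[[0,0,-1],0,0]])

```text
time_s: 11.5
ee_pos: [494.5, 265.7, 25.2]
ee_rot: [-179.7, -0.1, 133.2]
force: [-0.5, -0.1, 0.1]
gripper_width: 91.2
gripper_force: 0.0
```

Emit:
move_arm(plan=[[[0,0,-1],0,0],[[0,0,-1],0,0],[[0,0,-0.6],0,0],[[0,0,0],0,0],[[0,0,0],0,0]])

```text
time_s: 12.0
ee_pos: [497.7, 265.4, 2.8]
ee_rot: [179.9, 0.0, 133.1]
force: [-0.7, 0.1, 0.1]
gripper_width: 91.1
gripper_force: 0.0
```

Emit:
move_arm(plan=[[[0,0,-0.5],0,0],[[0,0,-0.3],0,0],[[0,0,0],0,1],[[0,0,0],0,1],[[0,0,0],0,1]])

```text
time_s: 12.5
ee_pos: [497.3, 265.2, -5.8]
ee_rot: [180.0, 0.0, 133.1]
force: [-0.2, -0.2, 0.2]
gripper_width: 70.2
gripper_force: 0.0
```

Emit:
move_arm(plan=[[[0,0,0],0,1],[[0,0,0],0,1],[[0,0,0],0,1],[[0,0,0],0,1],[[0,0,0],0,1]])

```text
time_s: 13.0
ee_pos: [496.9, 265.1, -5.8]
ee_rot: [-180.0, -0.0, 133.1]
force: [-1.1, -1.5, 0.4]
gripper_width: 49.8
gripper_force: 25.0
```

Emit:
move_arm(plan=[[[0,0,2],0,1],[[0,0,4],0,1],[[0,0,4],0,1],[[0,0,3],0,1],[[0.5,-3,1],8.5,1]])

```text
time_s: 13.5
ee_pos: [504.3, 238.3, 137.9]
ee_rot: [179.5, 0.2, 142.0]
force: [1.0, -0.5, -0.9]
gripper_width: 49.6
gripper_force: 25.0
```

Emit:
move_arm(plan=[[[0,-4,0],8.5,1],[[0,-4,0],8.5,1],[[0,-4,0],8.5,1],[[0,-4,0],0,1],[[0,-4,0],0,1]])

```text
time_s: 14.0
ee_pos: [502.1, 34.3, 134.1]
ee_rot: [180.0, 0.0, 167.0]
force: [1.8, 0.5, -1.3]
gripper_width: 49.6
gripper_force: 25.0
```

Emit:
move_arm(plan=[[[0,-3.8,0],0,1],[[0,-3,0],0,1],[[0,-1,0],0,1],[[0,0,0],0,1],[[0,0,0],0,1]])

```text
time_s: 14.5
ee_pos: [502.2, -41.4, 134.1]
ee_rot: [180.0, -0.0, 167.0]
force: [-0.2, 0.2, -1.2]
gripper_width: 49.6
gripper_force: 25.0
```

Emit:
move_arm(plan=[[[0,0,-3],0,1],[[0,0,-4],0,1],[[0,0,-3],0,1],[[0,0,-1.6],0,1],[[0,-0.1,-0.6],0,1]])

```text
time_s: 15.0
ee_pos: [500.9, -41.5, 10.4]
ee_rot: [180.0, -0.2, 167.1]
force: [0.1, -0.0, -0.5]
gripper_width: 49.7
gripper_force: 25.0
```

Emit:
move_arm(plan=[[[0,0,-0.3],0,1],[[0,0,0],0,1],[[0,0,0],0,1]])

```text
time_s: 15.3
ee_pos: [503.1, -43.0, 10.2]
ee_rot: [180.0, 0.1, 167.0]
force: [0.5, 0.3, -0.5]
gripper_width: 49.7
gripper_force: 25.0
```

Emit:
move_arm(plan=[[[0,0,-0.3],0,1],[[0,0,-0.2],0,1],[[0,0,0],0,1],[[0,0,0],0,1]])

```text
time_s: 15.7
ee_pos: [503.1, -43.3, 6.2]
ee_rot: [180.0, 0.1, 167.0]
force: [-2.8, -0.0, 11.9]
gripper_width: 50.0
gripper_force: 25.0
```

Emit:
move_arm(plan=[[[0,0,0],0,0.3],[[0,0,0],0,0.3],[[0,0,0],0,0.3],[[0,0,2],0,0.3],[[0,0,4],0,0.3]])

```text
time_s: 16.2
ee_pos: [499.5, -43.0, 62.1]
ee_rot: [-180.0, -0.4, 167.0]
force: [0.3, -0.2, -0.2]
gripper_width: 64.1
gripper_force: 0.0
```

Emit:
move_arm(plan=[[[0,0,4],0,0.25],[[0,0,4],0,0.25],[[0.5,3,0],0,0.25],[[0.5,4.3,0],0,0.25],[[0.5,4.3,0],0,0.25]])

```text
time_s: 16.7
ee_pos: [517.4, 73.6, 144.4]
ee_rot: [180.0, 0.0, 166.9]
force: [0.3, 0.9, 0.5]
gripper_width: 68.6
gripper_force: 0.0
```

Emit:
move_arm(plan=[[[0.5,4.3,0],0,0.25],[[0.5,4.3,0],0,0.25],[[0.5,4.3,0],0,0.25],[[0.5,4.3,0],0,0.25],[[0.5,4.3,0],0,0.25]])

```text
time_s: 17.2
ee_pos: [542.0, 289.5, 143.7]
ee_rot: [-180.0, -0.0, 167.0]
force: [1.0, -0.0, -0.7]
gripper_width: 68.2
gripper_force: 0.0
```

Emit:
move_arm(plan=[[[0.5,4.3,0],0,0.25],[[0.5,3.6,0],0,0.25],[[0,0.5,0],0,0.25],[[0,0,-1],0,0.25],[[0,0,-2],0,0.25]])

```text
time_s: 17.7
ee_pos: [552.8, 371.1, 114.5]
ee_rot: [179.9, 0.1, 167.0]
force: [-0.1, -0.8, -0.4]
gripper_width: 68.7
gripper_force: 0.0
```

Emit:
move_arm(plan=[[[0,0,-3],0,0.25],[[0,0,-3],0,0.25],[[0,0,-2.4],0,0.25],[[0,0,-1],0,0.25],[[0,0,0],0,0.25]])

```text
time_s: 18.2
ee_pos: [551.1, 369.7, 18.4]
ee_rot: [-179.8, -0.2, 166.9]
force: [0.8, 0.4, -0.5]
gripper_width: 68.8
gripper_force: 0.0
```

Emit:
move_arm(plan=[[[0,0,0],0,1],[[0,0,0],0,1],[[0,0,0],0,1],[[0,0,0],0,1],[[0,0,0],0,1]], squeeze=20)

```text
time_s: 18.7
ee_pos: [552.6, 372.0, 21.1]
ee_rot: [179.9, 0.1, 167.0]
force: [0.1, -0.4, 3.2]
gripper_width: 39.7
gripper_force: 19.8
```

Emit:
move_arm(plan=[[[0,0,0],0,1],[[0,0,0],0,1]])

```text
time_s: 18.9
ee_pos: [552.6, 372.0, 21.0]
ee_rot: [179.9, 0.1, 167.0]
force: [0.1, -0.4, 6.3]
gripper_width: 40.2
gripper_force: 19.8
```

Emit:
move_arm(plan=[[[0,0,2],0,1],[[0,0,4],0,1],[[0,0,4],0,1],[[0,0,2],0,1],[[-0.3,-3,0],0,1]])

```text
time_s: 19.4
ee_pos: [551.3, 345.7, 143.6]
ee_rot: [179.6, 0.3, 167.2]
force: [-0.4, -0.5, -1.2]
gripper_width: 40.0
gripper_force: 19.7
```

Emit:
move_arm(plan=[[[-0.4,-4,0],0,1],[[-0.4,-4,0],0,1],[[-0.4,-4,0],0,1],[[-0.4,-4,0],0,1],[[-0.4,-4,0],0,1]])

```text
time_s: 19.9
ee_pos: [528.5, 140.3, 139.6]
ee_rot: [-180.0, -0.0, 167.0]
force: [1.0, -0.3, -1.1]
gripper_width: 40.3
gripper_force: 19.7
```

Emit:
move_arm(plan=[[[-0.4,-4,0],0,1],[[-0.1,-3,0],0,1],[[0,-1.4,0],0,1],[[0,-0.3,0],0,1],[[0,0,0],0,1]])

```text
time_s: 20.4
ee_pos: [524.4, 55.3, 140.0]
ee_rot: [180.0, -0.0, 167.0]
force: [0.1, 0.7, -1.9]
gripper_width: 40.2
gripper_force: 19.7
```

Emit:
move_arm(plan=[[[0,0,-3],0,1],[[0,0,-3],0,1],[[0,0,-2.6],0,1],[[0,0,-1.2],0,1],[[0,0,-0.4],0,1]])

```text
time_s: 20.9
ee_pos: [523.6, 55.8, 36.9]
ee_rot: [-180.0, -0.1, 167.1]
force: [-1.5, 0.9, -0.3]
gripper_width: 40.0
gripper_force: 19.7
```

Emit:
move_arm(plan=[[[0,0,-0.3],0,1],[[0,0,-0.2],0,1],[[0,0,0],0,1],[[0,0,0],0,1]])

```text
time_s: 21.3
ee_pos: [524.7, 54.8, 33.9]
ee_rot: [180.0, 0.1, 167.0]
force: [-0.5, -0.0, 0.3]
gripper_width: 40.1
gripper_force: 19.7
```

Emit:
move_arm(plan=[[[0,0,-0.1],0,1],[[0,0,-0.1],0,1],[[0,0,0],0,1],[[0,0,0],0,1]])

```text
time_s: 21.7
ee_pos: [525.4, 54.4, 32.8]
ee_rot: [180.0, 0.2, 167.0]
force: [-0.9, -2.2, 7.0]
gripper_width: 39.7
gripper_force: 19.9
```

Emit:
move_arm(plan=[[[0,0,0],0,0.38],[[0,0,0],0,0.38],[[0,0,0],0,0.38],[[0,0,2],0,0.38],[[0,0,4],0,0.38]])

```text
time_s: 22.2
ee_pos: [521.5, 54.6, 88.9]
ee_rot: [-179.9, -0.4, 167.0]
force: [0.4, 0.1, -0.8]
gripper_width: 56.8
gripper_force: 0.0
```

Emit:
move_arm(plan=[[[0,0,4],0,0.25],[[0,0,2],0,0.25],[[-1.2,3.9,0],-8.1,0.25],[[-1.2,3.9,0],-8.1,0.25],[[-1.2,3.9,0],-8.1,0.25]])

```text
time_s: 22.7
ee_pos: [487.7, 172.8, 151.2]
ee_rot: [180.0, 0.0, 142.3]
force: [0.6, -0.0, -0.3]
gripper_width: 68.5
gripper_force: 0.0
```

Emit:
move_arm(plan=[[[-1.2,3.9,0],-8.1,0.25],[[-1.2,3.9,0],-8.1,0.25],[[-1.2,3.9,0],-8.1,0.25],[[-1.2,3.9,0],-8.1,0.25],[[-1.3,4.1,0],-8.3,0.25]])

```text
time_s: 23.2
ee_pos: [426.4, 370.1, 150.9]
ee_rot: [-180.0, 0.0, 101.7]
force: [-0.4, 0.1, 0.7]
gripper_width: 68.3
gripper_force: 0.0
```

Emit:
move_arm(plan=[[[0,0,0],0,0.25],[[0,0,-3],0,0.25],[[0,0,-4],0,0.25],[[0,0,-3],0,0.25],[[0,0,0],0,0.25]])

```text
time_s: 23.7
ee_pos: [424.4, 365.7, 47.1]
ee_rot: [-179.5, 0.3, 102.1]
force: [-1.0, 0.5, -0.3]
gripper_width: 68.5
gripper_force: 0.0
```

Emit:
move_arm(plan=[[[0,0,-2.5],0,0.25],[[0,0,-2],0,0.25],[[0,0,-1.2],0,0.25],[[0,0,0],0,0.25],[[0,0,0],0,0.25]])

```text
time_s: 24.2
ee_pos: [428.0, 369.2, -4.7]
ee_rot: [179.9, -0.0, 102.0]
force: [0.0, -0.1, -0.6]
gripper_width: 68.4
gripper_force: 0.0
```

Emit:
move_arm(plan=[[[0,0,0],0,1],[[0,0,0],0,1],[[0,0,0],0,1],[[0,0,0],0,1],[[0,0,0],0,1]])

```text
time_s: 24.7
ee_pos: [427.1, 368.7, -5.6]
ee_rot: [-180.0, -0.0, 102.0]
force: [-1.2, -0.5, 1.1]
gripper_width: 34.1
gripper_force: 20.0
```

Emit:
move_arm(plan=[[[0,0,0],0,1],[[0,0,0],0,1]])

```text
time_s: 24.9
ee_pos: [427.1, 368.7, -5.6]
ee_rot: [-180.0, 0.0, 102.0]
force: [-3.0, -0.5, 3.4]
gripper_width: 33.9
gripper_force: 20.0
```

Emit:
move_arm(plan=[[[0,0,2],0,1],[[0,0,4],0,1],[[0,0,5],0,1],[[0,0,4],0,1],[[1,-2,1],0,1]])

```text
time_s: 25.4
ee_pos: [439.2, 352.0, 159.3]
ee_rot: [179.5, -0.3, 102.2]
force: [0.4, 0.4, -0.7]
gripper_width: 33.7
gripper_force: 20.0
```

Emit:
move_arm(plan=[[[2.2,-3.7,0],8.2,1],[[2.2,-3.7,0],8.2,1],[[2.2,-3.7,0],8.2,1],[[2.2,-3.7,0],8.2,1],[[2.2,-3.7,0],8.2,1]])

```text
time_s: 25.9
ee_pos: [547.7, 162.4, 153.9]
ee_rot: [180.0, 0.0, 143.3]
force: [0.7, -0.7, -0.8]
gripper_width: 33.9
gripper_force: 20.0
```

Emit:
move_arm(plan=[[[2.2,-3.7,0],8.2,1],[[2.2,-3.7,0],8.2,1],[[2.2,-3.7,0],7.9,1],[[0.9,-2,0],0,1],[[0,0,0],0,1]])

```text
time_s: 26.4
ee_pos: [623.2, 30.0, 153.3]
ee_rot: [-180.0, 0.0, 167.0]
force: [-0.6, 0.4, -0.3]
gripper_width: 33.3
gripper_force: 20.0
```

Emit:
move_arm(plan=[[[-0.1,0.3,-3],0,1],[[0,0,-4],0,1],[[0,0,-4],0,1],[[0,0,-2],0,1],[[0,0,-1],0,1]])

```text
time_s: 26.9
ee_pos: [618.8, 37.0, 11.6]
ee_rot: [-180.0, -0.3, 167.3]
force: [0.6, 0.3, -0.8]
gripper_width: 33.8
gripper_force: 20.0
```

Emit:
move_arm(plan=[[[0,0,-0.3],0,1],[[0,0,-0.2],0,1],[[0,0,0],0,1],[[0,0,0],0,1]])

```text
time_s: 27.3
ee_pos: [621.9, 36.1, 10.4]
ee_rot: [180.0, 0.1, 167.2]
force: [-0.5, -0.7, -0.6]
gripper_width: 33.9
gripper_force: 20.0
```

Emit:
move_arm(plan=[[[0,-0.3,-0.2],0,1],[[0,0,-0.2],0,1],[[0,0,-0.1],0,1],[[0,0,0],0,1],[[0,0,0],0,1]])

```text
time_s: 27.8
ee_pos: [621.6, 32.5, 6.3]
ee_rot: [180.0, 0.1, 167.2]
force: [-1.4, -1.0, 10.6]
gripper_width: 33.9
gripper_force: 20.0
```

Contact at the expected height, so I'll release, retreat toward -x and look.

Emit:
move_arm(plan=[[[0,0,0],0,0.45],[[0,0,0],0,0.45],[[0,0,0],0,0.45],[[0,0,2],0,0.45],[[0,0,4],0,0.45]])

```text
time_s: 28.3
ee_pos: [618.2, 32.9, 61.2]
ee_rot: [-179.9, -0.5, 167.2]
force: [0.1, 0.3, -0.4]
gripper_width: 50.1
gripper_force: 0.0
```

Emit:
move_arm(plan=[[[0,0,5],0,0.45],[[0,0,5],0,0.45],[[-2,4,0],0,0.3],[[-2,4,0],0,0.3],[[-2,4,0],0,0.3]])

```text
time_s: 28.8
ee_pos: [560.4, 154.0, 164.4]
ee_rot: [180.0, 0.0, 167.2]
force: [0.6, 0.8, 0.3]
gripper_width: 63.4
gripper_force: 0.0
```

Emit:
move_arm(plan=[[[-2,4,0],0,0.3],[[-2,4,0],0,0.3],[[-2,4,0],0,0.3],[[-2,4,0],0,0.3],[[0,0,0],0,0.3]])

```text
time_s: 29.3
ee_pos: [478.5, 317.3, 163.9]
ee_rot: [179.9, -0.1, 167.6]
force: [0.8, -0.2, 0.1]
gripper_width: 64.1
gripper_force: 0.0
```

```bash
python3 - <<'E'
from h import *
seeds=dict(slim=(524.2,54.6,82),jar=(599.8,-65,87),heel=(502.2,-43,48),wax=(621.8,32.6,46),squat=(384,256,40),sheel=(381,-257,36))
for n in('top','scene'):
    p=env.grab_frame(n); W=cloud(p).reshape(-1,3)
    for k,(x,y,h) in seeds.items():
        q=W[(np.hypot(W[:,0]-x,W[:,1]-y)<50)&(abs(W[:,2]-h)<8)]
        if len(q)<9: print(k,n,len(q)); continue
        r=cv2.minAreaRect(q[:,:2].astype(np.float32)); A=np.c_[q[:,:2]-q[:,:2].mean(0),np.ones(len(q))]; c=np.linalg.lstsq(A,q[:,2],rcond=None)[0]
        print(k,n,len(q),'z',np.median(q[:,2]).round(1),'off',(np.array(r[0])-[x,y]).round(1),np.round(r[1]),'slope',c[:2].round(2))
    a=p['frame'][150:290,280:420] if n=='top' else p['frame'][190:330,230:370]
    a=cv2.resize(a[...,::-1],(400,400),interpolation=2); b=a if n=='top' else np.hstack([b,a])
cv2.imwrite('pics/end.png',b); print(env.state()['ee_pos'])
E
```

```text
slim top 304 z 84.0 off [0.6 0.1] [36. 40.] slope [-0.   -0.01]
jar top 644 z 88.4 off [-1.5  0.2] [57. 57.] slope [ 0.01 -0.02]
heel top 578 z 49.5 off [4. 2.] [50. 54.] slope [-0.   -0.01]
wax top 508 z 47.7 off [2.6 2.2] [34. 67.] slope [0.02 0.02]
squat top 706 z 41.7 off [-0.1 -0.5] [61. 61.] slope [ 0.01 -0.  ]
sheel top 319 z 36.9 off [0. 1.] [40. 34.] slope [ 0.01 -0.03]
slim scene 163 z 81.0 off [ 0.6 -1. ] [41. 38.] slope [-0.05 -0.03]
jar scene 330 z 85.9 off [ 0.1 -1.3] [61. 56.] slope [-0.03 -0.01]
heel scene 282 z 46.8 off [3.8 1.8] [56. 58.] slope [-0.01 -0.02]
wax scene 311 z 44.4 off [3.4 1.3] [37. 69.] slope [-0.02 -0.04]
squat scene 352 z 39.0 off [ 1.5 -0.9] [65. 60.] slope [-0.03 -0.  ]
sheel scene 120 z 34.1 off [0.2 0.1] [47. 39.] slope [-0.02 -0.03]
[480.51951046 313.59155414 163.81324972]
```

View pics/end.png

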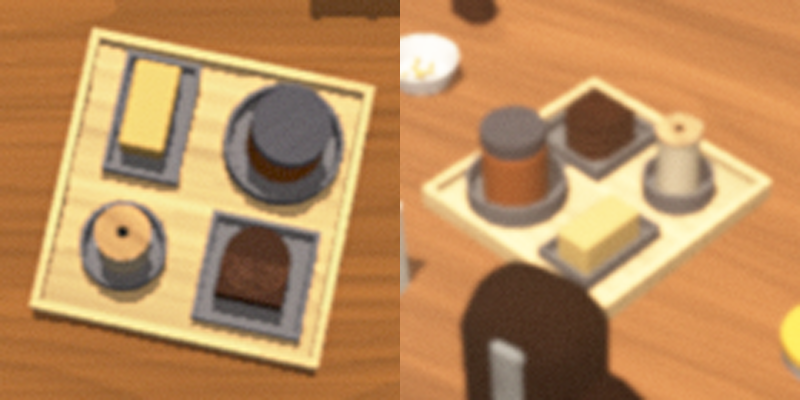

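All four things sit flat in their bins, within about 5 mm of centre and at the expected heights. The squat spool and small heel have not moved. Handing in.

```bash
python3 -c "
from workcell import env
print(env.job_done())"
```

```text
the job is handed in; nothing more can be done
None
```

The caddy is packed and handed in at about 30 s: all four things measured upright and flat within about 5 mm of their bin centres, and the squat spool and small heel block did not move; no verdict was returned.

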